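Square up the waffle sheets and close the gate

ROBOT

A 6-joint arm with a two-finger parallel gripper is mounted at the origin on the work surface. World frame = base frame: x ahead of the robot, y to its left, z up, the work surface at z = 0. Lengths are in m, angles in rad, forces in N, time in s.
With the tool pointing down it reaches from about 0.425 to 0.95 m from the base axis. Payload 3.5 kg.
Tool frame: the origin (TCP) lies midway between the tips of the shut fingers; the grasp point (between the pads) lies 19 mm behind it; z points along the fingers, y is the line along which they close (so a half turn about z gives the same grasp; the last joint's range is limited). The gripper opens to 85 mm and grips with 20 to 120 N. Pads are 22 mm wide; open, the fingers measure 114 mm over their backs; the gripper's body (76 mm by 85 mm) begins 54 mm behind the grasp point. The pads swing forward as they close: fully open they stand 13 mm farther back than shut.
Start: joints at [-1.274, 0.286, 1.577, -0, 1.279, -0.15], TCP at [0.292, -0.609, 0.231] pointing down, gripper open.
Joint ranges: [-2.77, 2.77], [-0.9, 2.22], [0.21, 2.48], [-1.53, 4.67], [0.24, 2.81], [-2.84, 2.84]. Speed limits (rad/s): [2.79, 2.79, 3.14, 3.14, 3.14, 3.14].

INTERFACE

Orientations are given as [roll, pitch, yaw] about the fixed x, y, z axes, in that order (R = Rz(yaw) Ry(pitch) Rx(roll)).
In Python, from station import ctrl gives the robot as it stands. The module is installed in compiled form; this text tells all that it offers.
- The arm moves only by the tool step_arm, never from a script. Its argument "commands" is text: rows parted by semicolons, each of 5 numbers parted by spaces: the finger opening in cm, from 0 to 8.54, then the shift along the tool's x, y, z in cm, then the turn about the tool's z in rad. In form: jaw dx dy dz spin; .... A call has 1 to 10 rows; each row is the pose to reach, as a shift and turn from the pose commanded when the call began, along the tool's axes at that moment; what a row does not reach only later rows make up. A row lasts 1/8 s, in which the tool goes at most 62.5 mm and 10.7 degrees, less where a joint would pass 70% of its speed; a pose out of reach is approached as far as the arm can. A call with a gripper value outside its range is refused whole. The fingers move at their own pace and stop on an object; "force" is the grip in N (left out, the last holds). Time passes only in rows, so rows that repeat a pose let the fingers close. It gives the time, the measured TCP pose, the force, the opening and the grip force at its end, in the units of the state.
- ctrl.get_obs(): the state, without advancing time (a new reading comes with each control period).
- ctrl.capture(name): name is "side" or "top"; returns the picture (400x640x3 uint8, red, green, blue); there is no depth.
- ctrl.camera_model(name): a dict with "mtx" (3x3 intrinsics, pixels), "D" ([k1, k2, p1, p2, k3] as OpenCV has them; the pictures are not rectified), "position" and "rotation" of the camera in the world. Camera axes: x right, y down, z forward; pixel columns grow to the right and rows downward; lengths in m; the calibration is good to about 2 mm. A picture is of the moment at which its call begins. camera_model takes no time and is no camera call.
- ctrl.close_job(): hands the job in; it is judged then, once.
The state is a dict: "clock": time; "joints": joint angles; "qvel": joint speeds; "joint_torque": joint torques, N m; "tool_pos": TCP position; "ee_rot": TCP orientation; "wrist_force": force on the tool from outside, world axes, zero at the start; "moment": the same for the moment, N m; "finger_gap": opening from 0.0 (shut) to 1.0 (fully open); "finger_force": force on a finger pad.
Only numpy, scipy, OpenCV 4.12 (cv2) and the standard library are available. Lean on these libraries where they do the work, as an engineer would, in place of code of your own. Each camera call takes 0.05 s, during which the arm holds its last target. There are 200 camera calls.

TASK

Tap the untidy stack of four waffle sheets, gently because they are crisp, until all four lie square in the corner of the squaring tray with their edges flush against both fences. Then take or push the white handle and slide the gate along its rail all the way to its stop beside the stack. Leave the things standing round the tray where they are.

Things in the scene. Friction and masses are not known exactly. Their poses are not given: they have to be found in the camera images.
- tray: Fixed aluminium squaring tray. Origin on the table under the centre of the squared stack's place; x points to the far fence, y to the left fence, z up. Floor plate 8 mm thick, its top at z = 8 mm, from x = -145 to +95 and y = -275 to +80 mm. The near (-x) and right (-y) sides of the stack are open; the gate closes the right side. The gate's rail runs along y at x = +82 mm.
- far_fence (a point): Top middle of the far fence's inner face: tray x = +55, y = +4, z = 44 mm. Steel wall 8 mm thick, tray y = -57 to +65 mm.
- left_fence (a point): Top middle of the left fence's inner face: tray x = +5, y = +65, z = 44 mm. Steel wall 8 mm thick, tray x = -45 to +55 mm.
- sheet1: Rigid waffle sheet, lowest of the four stacked sheets, all alike: 110 mm along its x, 130 mm along its y, 10 mm thick, about 100 g. Origin at the centre of its underside. A squared sheet has its origin at x = 0, y = 0 of the tray and its axes parallel to the tray's; the undersides then lie 8, 18, 28 and 38 mm above the table, the top of the stack at 48 mm.
- sheet2: Rigid waffle sheet, second from below of the four stacked sheets, all alike: 110 mm along its x, 130 mm along its y, 10 mm thick, about 100 g. Origin at the centre of its underside. A squared sheet has its origin at x = 0, y = 0 of the tray and its axes parallel to the tray's; the undersides then lie 8, 18, 28 and 38 mm above the table, the top of the stack at 48 mm.
- sheet3: Rigid waffle sheet, third from below of the four stacked sheets, all alike: 110 mm along its x, 130 mm along its y, 10 mm thick, about 100 g. Origin at the centre of its underside. A squared sheet has its origin at x = 0, y = 0 of the tray and its axes parallel to the tray's; the undersides then lie 8, 18, 28 and 38 mm above the table, the top of the stack at 48 mm.
- sheet4: Rigid waffle sheet, top of the four stacked sheets, all alike: 110 mm along its x, 130 mm along its y, 10 mm thick, about 100 g. Origin at the centre of its underside. A squared sheet has its origin at x = 0, y = 0 of the tray and its axes parallel to the tray's; the undersides then lie 8, 18, 28 and 38 mm above the table, the top of the stack at 48 mm.
- gate (a joint): Slide of the gate carriage along the tray's y: 0 m = fully open (far from the stack), 0.12 m = at its stop beside the stack; it stays where left and moves with some 2 N. Its face (tray x = -40 to +50 mm, up to z = 42 mm) lies at tray y = -191 mm + joint value, so at the stop it stands 6 mm clear of a squared stack: it cannot square the stack by itself.
- gate_grip (a point): Grip point of the gate's upright white handle, on its middle plane, at tray x = 0, 64 mm above the table. The handle is 20 mm thick along the slide (tray y), 60 mm long along tray x, its top 84 mm and the carriage bar at its foot 30 mm above the table. The point lies 42 mm behind the gate's face (towards -y).
- cup: Bystander: steel cup, 84 mm wide, 60 mm high, beyond the far fence. Origin under its centre.
- ring_mould: Bystander: steel ring mould, 90 mm wide, 45 mm high, left of the left fence. Origin under its centre.
- spatula: Bystander: spatula 260 mm long lying beyond the tray, along its own x. Origin at its underside.
- scale: Bystander: white kitchen scale, 160 mm wide, 36 mm high, right of the tray's open end. Origin under its centre.
- bowl: Bystander: steel bowl, 160 mm wide, 60 mm high, to the left. Origin under its centre.
Mind the look-alikes: they are no part of the job. Leave any turquoise look-alike of the sheet1 alone. What is shaped like the sheet4 but red is not meant.

How it is judged:
On the way, in this order (a step that is already met when the one before it is completed fails the run):
1. all four sheets lie flat and square in the corner: each centred within 3 mm of its squared place both ways, turned by less than 0.03 rad (x of sheet1 in the frame of tray between -0.003 and 0.003 m and y of sheet1 in the frame of tray between -0.003 and 0.003 m and angle between the x axis of each of sheet1, sheet2, sheet3, sheet4 and the x axis of tray, either way round below 0.03 rad and angle between each of sheet1, sheet2, sheet3, sheet4's own z axis and vertical below 0.04 rad and height (world z) of each of sheet1, sheet2, sheet3, sheet4 below 0.043 m and x of sheet2 in the frame of tray between -0.003 and 0.003 m and y of sheet2 in the frame of tray between -0.003 and 0.003 m and x of sheet3 in the frame of tray between -0.003 and 0.003 m and y of sheet3 in the frame of tray between -0.003 and 0.003 m and x of sheet4 in the frame of tray between -0.003 and 0.003 m and y of sheet4 in the frame of tray between -0.003 and 0.003 m), for 0.2 s.
2. the gate is at its stop (0.117 m or more) (value of joint gate above 0.117 m), for 0.2 s.
At the end, for the whole second after the job is handed in: All four sheets lie at rest, flat in the stack, each within 3 mm of its squared place along both tray axes (edges flush with both fences) and turned by less than 0.03 rad; the gate is within 3 mm of its stop; all released (all of step 1 and value of joint gate above 0.117 m and linear speed of each of sheet1, sheet2, sheet3, sheet4 below 0.01 m/s); the robot touches nothing.
It fails at once if a bystander is moved by more than 30 mm (distance of any of cup, ring_mould, spatula, scale, bowl from where it was at the start of the episode above 0.03 m).
It fails at once if a sheet is pressed with more than 40 N by the robot (contact force between any of the arm, the fingers and sheet1 above 40 N or contact force between any of the arm, the fingers and sheet2 above 40 N or contact force between any of the arm, the fingers and sheet3 above 40 N or contact force between any of the arm, the fingers and sheet4 above 40 N).
It also fails if it takes over 64 s, if anything falls off the work surface, if the arm or the gripper's body presses on something with over 40 N, if the wrist force passes 120 N, or if a joint passes its speed limit or range.

## Working session

There is one attempt and no reset: what is moved stays moved. The work goes in short steps, Python scripts to look and compute and a tool call to move; the robot and the scene stay as the last step left them, time stands still between calls to the robot, and variables do not carry over. Pictures are saved under pics/ and viewed, at most 10 in all, crops included, and the job is handed in when it is done.

Besides the shell and the picture viewer there is one more tool, called after "Emit:" as name(argument=value, ...) on one line, values as JSON. step_arm: Moves the arm, as the interface text tells. Its arguments: {"type":"object","properties":{"commands":{"type":"string"},"force":{"type":"number"}},"required":["commands"]}

```bash
mkdir -p pics; cat > h.py <<'E'
import numpy as np, cv2
from station import ctrl
from scipy.spatial.transform import Rotation as Ro
def snap(cam,name):
    im=ctrl.capture(cam); cv2.imwrite('pics/'+name,im[:,:,::-1]); return im
def cm(c):
    m=ctrl.camera_model(c); R=np.array(m['rotation'])
    if R.shape!=(3,3): R=Ro.from_euler('xyz',R).as_matrix()
    return np.array(m['mtx']),np.array(m['D']),np.array(m['position']),R
def ray(c,uv,z):
    K,D,p,R=cm(c); n=cv2.undistortPoints(np.array(uv,float).reshape(-1,1,2),K,D).reshape(-1,2)
    d=np.c_[n,np.ones(len(n))]@R.T
    return p+d*((z-p[2])/d[:,2])[:,None]
def proj(c,X):
    K,D,p,R=cm(c); r=cv2.Rodrigues(R.T)[0]
    return cv2.projectPoints(np.array(X,float).reshape(-1,3),r,-R.T@p,K,D)[0].reshape(-1,2)
E
python3 - <<'E'
from h import *
a=snap('top','t0.png');b=snap('side','s0.png')
for c in('top','side'):
    K,D,p,R=cm(c);print(c,K[0,0],p,R[:,2])
print(ctrl.get_obs()); 
E
```

```text
top 376.8453566173156 [0.40131046 0.08446986 1.2432631 ] [ 0.11834939 -0.01026384 -0.99291897]
side 389.50782662211594 [-0.05020214  0.85183519  0.65555653] [ 0.53662207 -0.65945172 -0.52646006]
{'clock': 0.1, 'joints': array([-1.27402230e+00,  2.87144843e-01,  1.57810294e+00,  4.68777385e-05,
        1.27854751e+00, -1.49994457e-01]), 'qvel': array([ 0.00146248, -0.000977  , -0.00263156, -0.00121073,  0.00026589,
        0.00082263]), 'joint_torque': array([-1.26937637e-03, -4.07295763e+01, -2.93698025e+01, -2.32853281e-04,
        3.47187968e-03, -6.12435702e-08]), 'tool_pos': array([ 0.29149587, -0.60813793,  0.23000113]), 'ee_rot': array([-3.13942145e+00, -3.73502165e-04,  4.46754518e-01]), 'wrist_force': array([-0.32627327, -0.93368957,  0.19315223]), 'moment': array([ 0.00346154, -0.04560113, -0.0095285 ]), 'finger_force': 0.0, 'finger_gap': 0.9965258003683625}
```

View pics/t0.png

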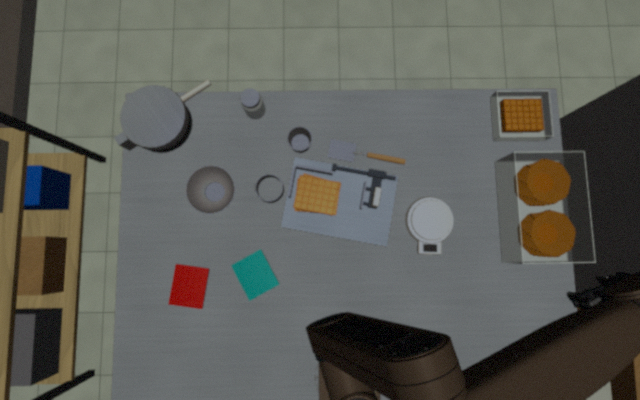

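View pics/s0.png

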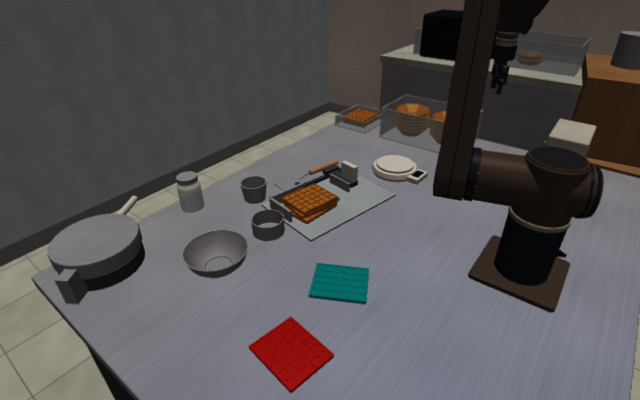

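The top view shows the tray at about (340,200), with the waffle stack at (317,195) and the gate and white handle at (375,192). The look-alikes are the turquoise sheet (255,274), the red sheet (189,287) and the boxed waffles (522,115). By the description I choose the golden stack in the tray at (317,195). I'll check it in a close crop with both views.

```bash
python3 - <<'E'
import cv2,numpy as np
a=cv2.imread('pics/t0.png')[150:250,275:405];b=cv2.imread('pics/s0.png')[150:245,250:400]
a=cv2.resize(a,(780,600),interpolation=cv2.INTER_CUBIC)
b=cv2.resize(b,(790,500),interpolation=cv2.INTER_CUBIC)
a=np.clip(a*1.6,0,255);b=np.clip(b*1.6,0,255)
cv2.imwrite('pics/c1.png',a);cv2.imwrite('pics/c2.png',b)
from h import *
print(ray('top',[[0,0],[640,0],[293,158],[283,227],[388,244],[397,178]],0.008))
E
```

```text
[[ 1.29217249  1.20600369  0.008     ]
 [ 1.27191259 -1.08048232  0.008     ]
 [ 0.70458902  0.16994941  0.008     ]
 [ 0.47407245  0.2039187   0.008     ]
 [ 0.41361394 -0.13852457  0.008     ]
 [ 0.63202113 -0.17632829  0.008     ]][ WARN:0@0.060] global loadsave.cpp:1063 imwrite_ Unsupported depth image for selected encoder is fallbacked to CV_8U.
```

View pics/c1.png

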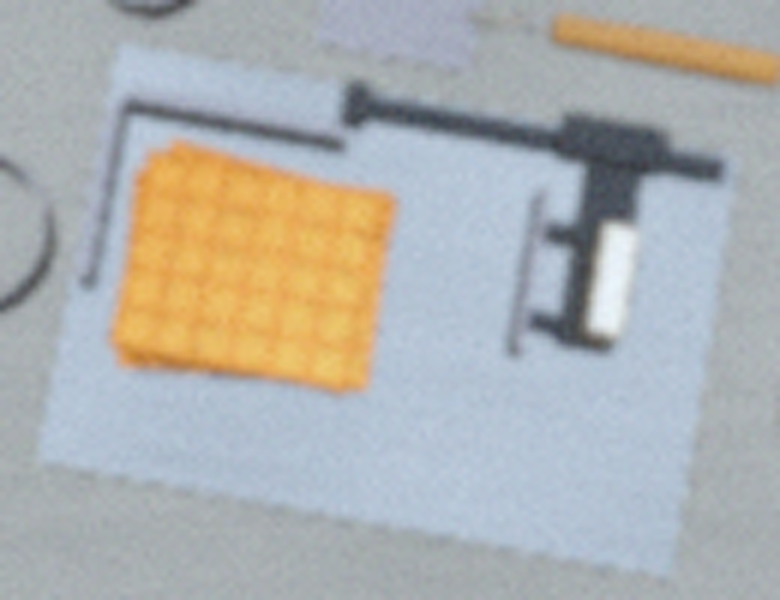

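View pics/c2.png

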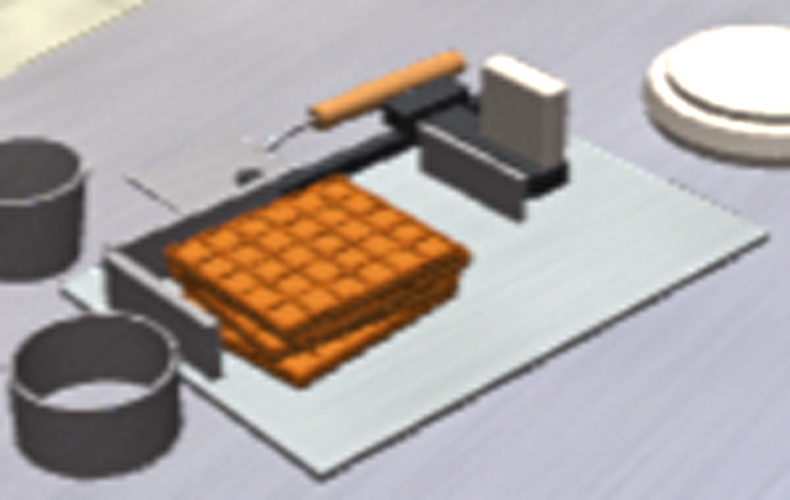

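Crop 1 is the top view at 6x. It shows tray corners at (118,45), (38,460), (668,578) and (735,155), the fence corner near (127,103), and the handle top at (592–640, 220–340). Crop 2 confirms four golden sheets, jumbled, with the gate open. Next I fit the tray pose.

```bash
cat >> h.py <<'E'
def tw(P,t):
    c,s=np.cos(t[2]),np.sin(t[2]);P=np.array(P,float).reshape(-1,3)
    return np.c_[P[:,:2]@np.array([[c,s],[-s,c]])+t[:2],P[:,2]]
def wt(W,t):
    c,s=np.cos(t[2]),np.sin(t[2]);W=np.array(W,float).reshape(-1,3)
    return np.c_[(W[:,:2]-t[:2])@np.array([[c,-s],[s,c]]),W[:,2]]
E
python3 - <<'E'
from h import *
from scipy.optimize import least_squares
T=np.array([[118,45],[38,460],[668,578],[735,155],[127,106],[90,285],[342,148]])/6.+[275-.4,150-.4]
TP=np.array([[95,80,8],[-145,80,8],[-145,-275,8],[95,-275,8],[57,67,44],[-45,69,44],[59,-57,44]])/1e3
S=np.array([[320,478],[768,237],[62,290],[107,252],[217,327]])/5.265+[250-.4,150-.4]
SP=np.array([[-145,80,8],[-145,-275,8],[95,80,8],[59,69,44],[-45,69,44]])/1e3
f=lambda t:np.r_[proj('top',tw(TP,t))-T,proj('side',tw(SP,t))-S].ravel()
r=least_squares(f,[.55,.09,-.17],loss='soft_l1');t=r.x;print('tray',t);print(r.fun.reshape(-1,2).round(1))
c=np.array([[178,142],[398,192],[368,390],[112,360]])/6.+[275-.4,150-.4]
print('top sheet?',(wt(ray('top',c,.048),t)*1e3).round(0).tolist())
c=np.array([[165,250],[335,180],[468,255],[290,335]])/5.265+[250-.4,150-.4]
print('side',(wt(ray('side',c,.048),t)*1e3).round(0).tolist())
c=np.array([[592,225],[640,220],[625,340],[583,335]])/6.+[275-.4,150-.4]
print('handle',(wt(ray('top',c,.084),t)*1e3).round(0).tolist())
for n,p,z in [('bottom sheet side',[300,387],.008)]:
    print(n,(wt(ray('side',[np.array(p)/5.265+[250-.4,150-.4]],z),t)*1e3).round(0))
for p in [[0,-.035,0],[-.095,0,0],[0,-.1,0],[0,-.28,0]]: print(p,tw(p,t).round(4))
E
```

```text
tray [ 0.60122228  0.10933036 -0.19690251]
[[-1.1 -0.7]
 [-1.7  0.6]
 [ 0.2  0.7]
 [ 0.6  0. ]
 [-1.6 -1.6]
 [-2.1 -0.9]
 [ 0.3 -2.3]
 [ 1.3 -0.3]
 [ 1.7 -1. ]
 [ 0.1 -0.7]
 [ 0.3 -0.1]
 [ 0.7  0.2]]
top sheet? [[38.0, 30.0, 48.0], [32.0, -91.0, 48.0], [-75.0, -94.0, 48.0], [-84.0, 42.0, 48.0]]
side [[33.0, 48.0, 48.0], [29.0, -74.0, 48.0], [-85.0, -75.0, 48.0], [-80.0, 49.0, 48.0]]
handle [[27.0, -193.0, 84.0], [34.0, -217.0, 84.0], [-29.0, -219.0, 84.0], [-31.0, -198.0, 84.0]]
bottom sheet side [[-76.  41.   8.]]
[0, -0.035, 0] [[0.5944 0.075  0.    ]]
[-0.095, 0, 0] [[0.5081 0.1279 0.    ]]
[0, -0.1, 0] [[0.5817 0.0113 0.    ]]
[0, -0.28, 0] [[ 0.5464 -0.1653  0.    ]]
```

```bash
cat >> h.py <<'E'
TR=np.array([.6012,.1093,-.197])
def go(tx,ty,z,yaw_t=None):
    "tray mm target, tool z m, yaw rel. tray -> row numbers in cm and rad"
    o=ctrl.get_obs();R=Ro.from_euler('xyz',o['ee_rot']).as_matrix()
    w=tw([tx/1e3,ty/1e3,z],TR)[0]; d=R.T@(w-o['tool_pos'])*100
    s=0 if yaw_t is None else (o['ee_rot'][2]-(yaw_t+TR[2])+np.pi)%(2*np.pi)-np.pi
    print('clock',round(o['clock'],2),'move',d.round(2),'spin',round(s,3),'n',np.linalg.norm(d)/6.25)
def where():
    o=ctrl.get_obs();p=wt(o['tool_pos'],TR)[0]
    print('tray mm',(p*1e3).round(1),'yaw',round(o['ee_rot'][2]-TR[2],3),'F tray',wt(np.r_[o['wrist_force']+0],[0,0,TR[2]]).round(1),'t',round(o['clock'],2))
E
python3 -c "
from h import *
go(-25,-128,.12,np.pi/2);where()"
```

```text
clock 0.1 move [ 49.24 -42.56  11.11] spin -0.927 n 10.56422514519235
tray mm [-163.3 -764.2  230. ] yaw 0.644 F tray [[-0.1 -1.   0.2]] t 0.1
```

Emit:
step_arm(commands="8.5 10 -8.6 2.2 -0.19; 8.5 20 -17.2 4.4 -0.37; 8.5 30 -25.8 6.6 -0.56; 8.5 40 -34.4 8.8 -0.74; 8.5 49.2 -42.6 11.1 -0.927; 8.5 49.2 -42.6 11.1 -0.927; 8.5 49.2 -42.6 11.1 -0.927; 8.5 49.2 -42.6 11.1 -0.927; 8.5 49.2 -42.6 11.1 -0.927; 8.5 49.2 -42.6 11.1 -0.927")

```text
clock: 1.35
tool_pos: [0.5378, -0.0418, 0.1258]
ee_rot: [-3.142, 0.0, 1.374]
wrist_force: [-0.2, -0.4, 0.5]
finger_gap: 0.998
finger_force: 0.0
```

```bash
python3 -c "
from h import *
where();go(-25,-128,.0,np.pi/2)"
```

```text
tray mm [ -32.6 -160.6  125.8] yaw 1.571 F tray [[-0.1 -0.4  0.5]] t 1.35
clock 1.35 move [ 3.26  0.76 12.58] spin -0.0 n 2.0830872790311017
```

Emit:
step_arm(commands="8.5 0 0 0 0; 8.5 0 0 0 0")

```text
clock: 1.6
tool_pos: [0.5372, -0.0436, 0.1259]
ee_rot: [-3.141, 0.0, 1.375]
wrist_force: [0.3, -0.4, 1.7]
finger_gap: 0.991
finger_force: 0.0
```

```bash
python3 -c "
from h import *
where();go(-25,-128,.05,np.pi/2);a=snap('side','s1.png')[150:250,250:420];cv2.imwrite('pics/s1c.png',cv2.resize(a,(790,465),interpolation=3)[:,:,::-1])"
```

```text
tray mm [ -32.8 -162.5  125.9] yaw 1.572 F tray [[ 0.4 -0.3  1.7]] t 1.6
clock 1.6 move [3.45 0.79 7.59] spin 0.001 n 1.340417073082992
```

View pics/s1c.png

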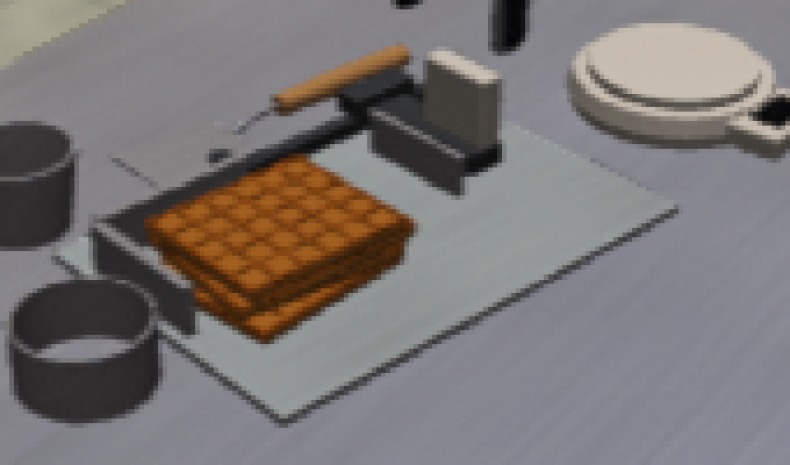

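The side crop shows the fingers above the gate at (507,20). The stack and bystanders are untouched. I'll move over, then lower.

Emit:
step_arm(commands="8.54 3.5 0.8 0 0; 8.54 3.5 0.8 3 0; 8.54 3.5 0.8 7 0; 8.54 3.5 0.8 10 0; 8.54 3.5 0.8 11 0; 8.54 3.5 0.8 11 0;8.54 3.5 0.8 11 0")

```text
clock: 2.52
tool_pos: [0.5536, -0.0118, 0.018]
ee_rot: [3.139, 0.0, 1.373]
wrist_force: [0.4, 0.2, 0.1]
finger_gap: 0.999
finger_force: 0.0
```

```bash
python3 -c "
from h import *
where();go(-25,-128,-.003,np.pi/2);a=snap('side','s2.png')[130:250,250:420];a=cv2.convertScaleAbs(a,alpha=1.7);cv2.imwrite('pics/s2c.png',cv2.resize(a,(790,558),interpolation=3)[:,:,::-1])"
```

```text
tray mm [ -23.  -128.1   18. ] yaw 1.57 F tray [[0.4 0.3 0.1]] t 2.52
clock 2.52 move [ 0.01 -0.2   2.1 ] spin -0.001 n 0.3375711686384608
```

View pics/s2c.png

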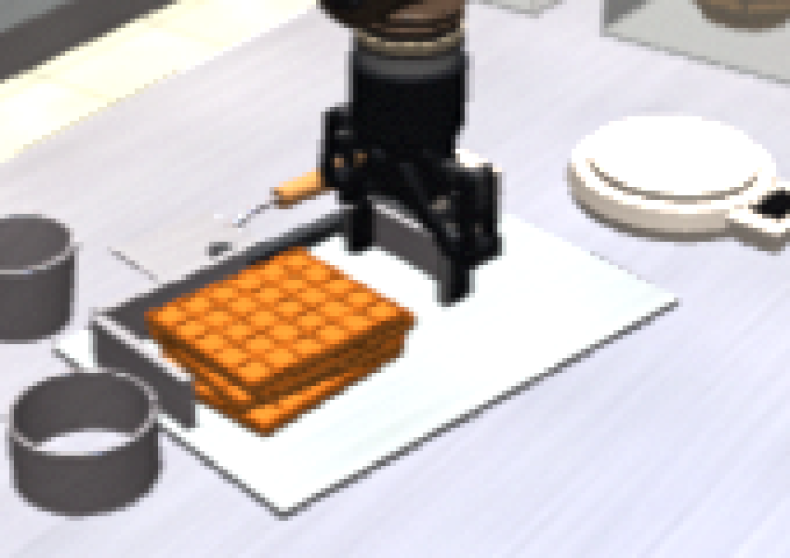

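The fingers stand on the open floor between the gate and the stack, with tips at (355,240) and (455,295). I'll lower, then push toward the left fence.

Emit:
step_arm(commands="8.54 0 0 0.8 0; 8.54 0 0 1.4 0; 8.54 0 0 1.7 0; 8.54 0 0 1.9 0; 8.54 0 0 1.9 0")

```text
clock: 3.2
tool_pos: [0.5521, -0.011, -0.0029]
ee_rot: [-3.141, 0.0, 1.374]
wrist_force: [0.5, -1.0, 0.0]
finger_gap: 1.003
finger_force: 0.0
```

Emit:
step_arm(commands="8.54 0.5 0 0 0; 8.54 1 0 0 0; 8.54 1.4 0 0 0; 8.54 1.8 0 0 0; 8.54 2.2 0 0 0; 8.54 2.6 0 0 0; 8.54 3 0 0 0; 8.54 3.4 0 0 0; 8.54 3.4 0 0 0")

```text
clock: 4.32
tool_pos: [0.559, 0.0227, -0.0027]
ee_rot: [3.142, -0.0, 1.374]
wrist_force: [-0.7, 1.0, 0.0]
finger_gap: 1.0
finger_force: 0.0
```

```bash
python3 -c "
from h import *
where()"
```

```text
tray mm [-24.5 -93.2  -2.7] yaw 1.571 F tray [[-0.9  0.9  0. ]] t 4.33
```

Emit:
step_arm(commands="8.54 0.25 0 0 0; 8.54 0.5 0 0 0; 8.54 0.75 0 0 0; 8.54 1 0 0 0")

```text
clock: 4.82
tool_pos: [0.5607, 0.0321, -0.0027]
ee_rot: [-3.141, 0.0, 1.374]
wrist_force: [-0.5, -2.3, 1.6]
finger_gap: 0.997
finger_force: 1.0
```

Emit:
step_arm(commands="8.54 0.2 0 0 0; 8.54 0.4 0 0 0; 8.54 0.4 0 0 0")

```text
clock: 5.2
tool_pos: [0.5617, 0.0361, -0.0026]
ee_rot: [3.141, -0.0, 1.374]
wrist_force: [-1.5, -2.9, 0.5]
finger_gap: 0.999
finger_force: 1.5
```

```bash
python3 -c "
from h import *
where();a=snap('side','s3.png')[130:250,250:420];b=snap('top','t3.png')[150:250,275:405];a=cv2.convertScaleAbs(a,alpha=1.7);b=cv2.convertScaleAbs(b,alpha=1.5)
a=cv2.resize(a,(400,282),interpolation=3);b=cv2.resize(b,(400,308),interpolation=3)
cv2.imwrite('pics/c3.png',cv2.resize(np.vstack([a,b]),(400,590))[:,:,::-1])"
```

```text
tray mm [-24.4 -79.5  -2.6] yaw 1.571 F tray [[-0.9 -3.1  0.5]] t 5.2
```

View pics/c3.png

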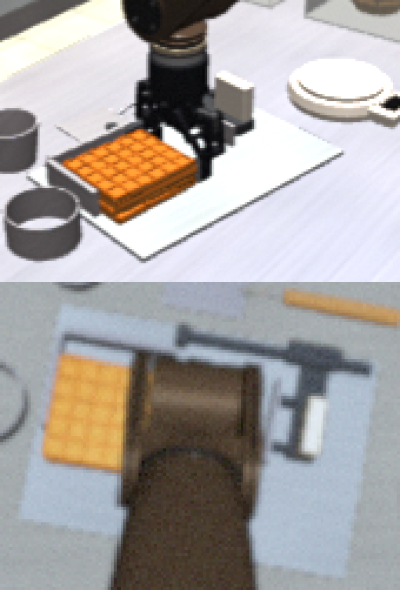

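The fingers are pushing the stack's right edge, and the sheets now sit close to the left fence. I'll keep going in small steps and watch the force.

Emit:
step_arm(commands="8.54 0.1 0 0 0; 8.54 0.2 0 0 0; 8.54 0.2 0 0 0")

```text
clock: 5.68
tool_pos: [0.5622, 0.038, -0.0026]
ee_rot: [3.141, -0.0, 1.374]
wrist_force: [-0.1, -3.7, -0.7]
finger_gap: 0.999
finger_force: 2.0
```

Emit:
step_arm(commands="8.54 0.05 0 0 0; 8.54 0.1 0 0 0; 8.54 0.1 0 0 0")

```text
clock: 6.05
tool_pos: [0.5625, 0.0388, -0.0026]
ee_rot: [3.141, 0.0, 1.374]
wrist_force: [-0.5, -4.6, 0.2]
finger_gap: 1.003
finger_force: 2.5
```

Emit:
step_arm(commands="8.54 0.05 0 0 0; 8.54 0.1 0 0 0; 8.54 0.1 0 0 0")

```text
clock: 6.42
tool_pos: [0.5625, 0.0388, -0.0026]
ee_rot: [3.141, 0.002, 1.373]
wrist_force: [-1.3, -8.6, 0.3]
finger_gap: 0.999
finger_force: 4.2
```

Emit:
step_arm(commands="8.54 0.1 0 0 0; 8.54 0.1 0 0 0")

```text
clock: 6.68
tool_pos: [0.5625, 0.0388, -0.0026]
ee_rot: [-3.141, 0.003, 1.374]
wrist_force: [-2.4, -12.1, 1.4]
finger_gap: 0.998
finger_force: 6.2
```

Emit:
step_arm(commands="8.54 -1.5 0 0 0; 8.54 -3 0 0 0; 8.54 -3 0 -4 0; 8.54 -3 0 -8 0; 8.54 -3 0 -9 0; 8.54 -3 0 -9 0; 8.54 -3 0 -9 0")

```text
clock: 7.55
tool_pos: [0.5554, 0.0118, 0.0854]
ee_rot: [-3.138, -0.0, 1.374]
wrist_force: [0.2, 0.2, 0.1]
finger_gap: 1.003
finger_force: 0.0
```

```bash
python3 -c "
from h import *
where();go(-125,0,.08,np.pi)"
```

```text
tray mm [ -25.8 -104.6   85.4] yaw 1.571 F tray [[0.1 0.3 0.1]] t 7.55
clock 7.55 move [10.46 -9.91  0.58] spin -1.571 n 2.307897517880845
```

Emit:
step_arm(commands="8.54 2 -5 0 -0.18; 8.54 4 -9.9 0 -0.36; 8.54 8 -9.9 0 -0.54; 8.54 10.5 -9.9 0 -0.72; 8.54 10.5 -9.9 0 -0.9; 8.54 10.5 -9.9 0 -1.08; 8.54 10.5 -9.9 0 -1.26; 8.54 10.5 -9.9 0 -1.44; 8.54 10.5 -9.9 0 -1.57; 8.54 10.5 -9.9 0 -1.571")

```text
clock: 8.8
tool_pos: [0.4791, 0.1338, 0.0857]
ee_rot: [-3.141, -0.003, 2.943]
wrist_force: [-0.1, 0.5, 0.2]
finger_gap: 1.003
finger_force: 0.0
```

```bash
python3 -c "
from h import *
where();go(-125,0,-.003,np.pi);go(-66,0,-.003,np.pi)"
```

```text
tray mm [-124.6    0.2   85.7] yaw 3.14 F tray [[-0.2  0.5  0.2]] t 8.8
clock 8.8 move [ 0.01 -0.01  8.87] spin -0.001 n 1.4185263564128203
clock 8.8 move [-5.89 -0.    8.85] spin -0.001 n 1.700181820619623
```

Emit:
step_arm(commands="8.54 0 0 4 0; 8.54 0 0 7 0; 8.54 0 0 8.4 0; 8.54 0 0 8.8 0; 8.54 0 0 8.8 0; 8.54 0 0 8.8 0")

```text
clock: 9.55
tool_pos: [0.4813, 0.134, 0.0005]
ee_rot: [3.141, 0.002, 2.945]
wrist_force: [0.2, 0.8, 0.6]
finger_gap: 1.001
finger_force: 0.0
```

Emit:
step_arm(commands="8.54 -0.6 0 0 0; 8.54 -1.2 0 0 0; 8.54 -1.7 0 0 0; 8.54 -2.1 0 0 0; 8.54 -2.4 0 0 0; 8.54 -2.7 0 0 0; 8.54 -3 0 0 0; 8.54 -3.3 0 0 0; 8.54 -3.6 0 0 0; 8.54 -3.9 0 0 0")

```text
clock: 10.8
tool_pos: [0.5184, 0.1262, -0.0007]
ee_rot: [-3.141, -0.001, 2.945]
wrist_force: [-1.5, 0.3, 0.8]
finger_gap: 1.001
finger_force: 0.6
```

Emit:
step_arm(commands="8.54 -0.3 0 0 0; 8.54 -0.6 0 0 0; 8.54 -0.9 0 0 0; 8.54 -1.2 0 0 0; 8.54 -1.2 0 0 0")

```text
clock: 11.42
tool_pos: [0.5309, 0.1238, -0.0005]
ee_rot: [3.141, 0.001, 2.945]
wrist_force: [0.1, -0.3, -0.2]
finger_gap: 1.003
finger_force: 0.0
```

```bash
python3 -c "
from h import *
where()"
```

```text
tray mm [-71.7   0.4  -0.5] yaw 3.142 F tray [[ 0.2 -0.3 -0.2]] t 11.43
```

Emit:
step_arm(commands="8.54 -0.15 0 0.2 0; 8.54 -0.3 0 0.2 0")

```text
clock: 11.68
tool_pos: [0.5328, 0.1233, -0.003]
ee_rot: [-3.141, -0.001, 2.945]
wrist_force: [-1.9, 0.1, 1.0]
finger_gap: 1.001
finger_force: 0.7
```

Emit:
step_arm(commands="8.54 -0.1 0 0 0; 8.54 -0.2 0 0 0;8.54 -0.2 0 0 0")

```text
clock: 12.05
tool_pos: [0.5353, 0.1229, -0.0027]
ee_rot: [3.142, 0.0, 2.945]
wrist_force: [-0.7, 0.3, -0.6]
finger_gap: 0.999
finger_force: 0.3
```

Emit:
step_arm(commands="8.54 -0.05 0 0 0; 8.54 -0.1 0 0 0;8.54 -0.1 0 0 0")

```text
clock: 12.42
tool_pos: [0.5362, 0.1227, -0.0027]
ee_rot: [3.142, 0.0, 2.945]
wrist_force: [-1.2, -0.1, -1.3]
finger_gap: 1.002
finger_force: 0.4
```

```bash
python3 -c "
from h import *
where()
a=snap('side','s4.png')[140:240,250:360];b=snap('top','t4.png')[150:250,275:405];a=cv2.convertScaleAbs(a,alpha=1.7);b=cv2.convertScaleAbs(b,alpha=1.5)
a=cv2.resize(a,(330,300),interpolation=3);b=cv2.resize(b,(390,300),interpolation=3)
cv2.imwrite('pics/c4.png',np.hstack([a,b])[:,:,::-1])"
```

```text
tray mm [-66.4   0.4  -2.7] yaw 3.142 F tray [[-1.1 -0.3 -1.3]] t 12.43
```

View pics/c4.png

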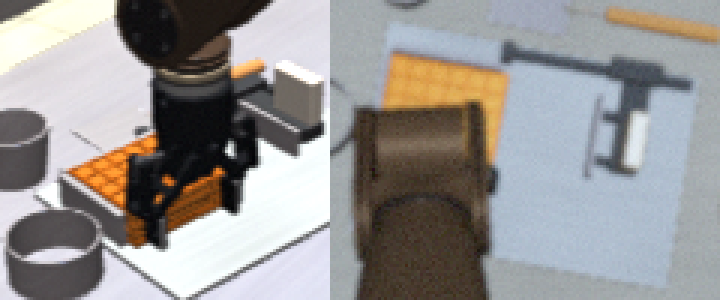

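The picture shows the stack nearly at the far fence, with both fingers on its near edge. I'll continue until the fence pushes back.

Emit:
step_arm(commands="8.54 -0.05 0 0 0; 8.54 -0.1 0 0 0;8.54 -0.1 0 0 0")

```text
clock: 12.9
tool_pos: [0.5372, 0.1225, -0.0027]
ee_rot: [-3.142, 0.0, 2.945]
wrist_force: [-0.6, -0.0, -0.7]
finger_gap: 1.0
finger_force: 0.4
```

Emit:
step_arm(commands="8.54 -0.05 0 0 0; 8.54 -0.1 0 0 0;8.54 -0.1 0 0 0")

```text
clock: 13.28
tool_pos: [0.5382, 0.1223, -0.0026]
ee_rot: [3.142, 0.0, 2.945]
wrist_force: [-0.9, -0.8, -0.0]
finger_gap: 1.0
finger_force: 0.4
```

Emit:
step_arm(commands="8.54 -0.05 0 0 0; 8.54 -0.1 0 0 0;8.54 -0.1 0 0 0")

```text
clock: 13.65
tool_pos: [0.5389, 0.1222, -0.0027]
ee_rot: [-3.142, -0.001, 2.945]
wrist_force: [-1.7, -0.2, -0.4]
finger_gap: 0.998
finger_force: 0.8
```

Emit:
step_arm(commands="8.54 -0.05 0 0 0; 8.54 -0.1 0 0 0;8.54 -0.1 0 0 0")

```text
clock: 14.02
tool_pos: [0.5398, 0.122, -0.0028]
ee_rot: [-3.142, -0.001, 2.945]
wrist_force: [-2.8, 0.4, 0.6]
finger_gap: 0.998
finger_force: 1.5
```

Emit:
step_arm(commands="8.54 -0.05 0 0 0; 8.54 -0.1 0 0 0;8.54 -0.1 0 0 0")

```text
clock: 14.4
tool_pos: [0.5397, 0.1221, -0.0031]
ee_rot: [-3.141, -0.003, 2.944]
wrist_force: [-5.9, 1.4, 3.0]
finger_gap: 0.996
finger_force: 3.0
```

```bash
python3 -c "
from h import *
where()"
```

```text
tray mm [-62.8   0.5  -3.1] yaw 3.141 F tray [[-6.   0.2  3. ]] t 14.4
```

Emit:
step_arm(commands="8.54 -0.1 0 0 0; 8.54 -0.15 0 0 0; 8.54 -0.15 0 0 0")

```text
clock: 14.78
tool_pos: [0.5396, 0.1221, -0.0035]
ee_rot: [-3.141, -0.007, 2.944]
wrist_force: [-8.7, 2.1, 3.4]
finger_gap: 1.001
finger_force: 4.8
```

Emit:
step_arm(commands="8.54 1.5 0 0 0; 8.54 4 0 0 0; 8.54 4.5 0 -4 0; 8.54 4.5 0 -8 0; 8.54 4.5 0 -9 0; 8.54 4.5 0 -9 0; 8.54 4.5 0 -9 0")

```text
clock: 15.65
tool_pos: [0.4973, 0.1301, 0.0857]
ee_rot: [-3.141, -0.002, 2.945]
wrist_force: [0.2, 0.0, 0.3]
finger_gap: 1.0
finger_force: 0.0
```

```bash
python3 -c "
from h import *
where();go(-2,-100,.085,np.pi/2)
a=snap('side','s5.png')[140:240,250:360];b=snap('top','t5.png')[150:250,275:405];a=cv2.convertScaleAbs(a,alpha=1.7);b=cv2.convertScaleAbs(b,alpha=1.5)
a=cv2.resize(a,(330,300),interpolation=3);b=cv2.resize(b,(390,300),interpolation=3)
cv2.imwrite('pics/c5.png',np.hstack([a,b])[:,:,::-1])"
```

```text
tray mm [-1.059e+02  1.000e-01  8.570e+01] yaw 3.142 F tray [[0.2 0.1 0.3]] t 15.65
clock 15.65 move [-10.39 -10.01   0.05] spin 1.571 n 2.3082570301931713
```

View pics/c5.png

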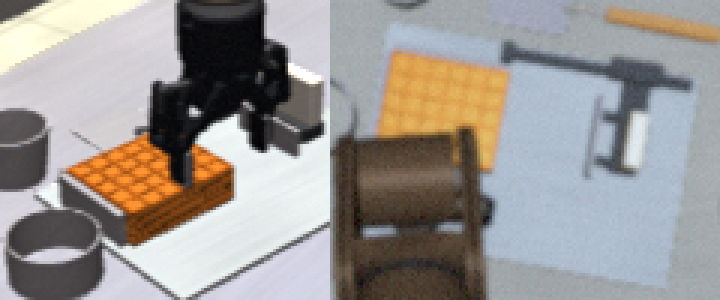

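The stack now looks square in the corner, with the top and sides flush. One more tap toward the left fence to be sure.

Emit:
step_arm(commands="8.54 -2 -5 0 0.18; 8.54 -4 -10.5 0 0.36; 8.54 -8 -10.5 0 0.54; 8.54 -10.4 -10.5 0 0.72; 8.54 -10.4 -10.5 0 0.9; 8.54 -10.4 -10.5 0 1.08; 8.54 -10.4 -10.5 0 1.26; 8.54 -10.4 -10.5 0 1.44; 8.54 -10.4 -10.5 0 1.571; 8.54 -10.4 -10.5 0 1.571")

```text
clock: 17.0
tool_pos: [0.5792, 0.007, 0.086]
ee_rot: [-3.139, 0.0, 1.375]
wrist_force: [0.2, 0.3, 1.1]
finger_gap: 1.0
finger_force: 0.0
```

Emit:
step_arm(commands="8.54 0 0 4 0; 8.54 0 0 7 0; 8.54 0 0 8.4 0; 8.54 0 0 8.8 0; 8.54 0 0 8.8 0; 8.54 0 0 8.8 0")

```text
clock: 17.75
tool_pos: [0.5809, 0.0068, 0.0007]
ee_rot: [3.139, -0.0, 1.374]
wrist_force: [-0.1, 0.0, 0.4]
finger_gap: 1.0
finger_force: 0.0
```

```bash
python3 -c "
from h import *
where();go(-2,-77.5,-.003,np.pi/2)"
```

```text
tray mm [   0.2 -104.5    0.7] yaw 1.571 F tray [[-0.1  0.   0.4]] t 17.75
clock 17.75 move [ 2.7  -0.22  0.37] spin 0.0 n 0.43743680360779874
```

Emit:
step_arm(commands="8.54 0.6 0 0.2 0; 8.54 1.2 0 0.2 0; 8.54 1.6 0 0.2 0; 8.54 2 0 0.2 0; 8.54 2.3 0 0.2 0; 8.54 2.5 0 0.2 0; 8.54 2.6 0 0.2 0; 8.54 2.7 0 0.2 0;8.54 2.7 0 0.2 0")

```text
clock: 18.88
tool_pos: [0.5851, 0.0334, -0.0027]
ee_rot: [-3.142, 0.0, 1.374]
wrist_force: [0.2, 0.4, -0.3]
finger_gap: 0.997
finger_force: 0.0
```

Emit:
step_arm(commands="8.54 0.1 0 0 0; 8.54 0.2 0 0 0;8.54 0.2 0 0 0")

```text
clock: 19.25
tool_pos: [0.5852, 0.0343, -0.0028]
ee_rot: [-3.141, 0.002, 1.374]
wrist_force: [-0.3, -4.4, 0.9]
finger_gap: 1.003
finger_force: 2.5
```

```bash
python3 -c "
from h import *
where()"
```

```text
tray mm [ -1.  -76.7  -2.8] yaw 1.571 F tray [[ 0.6 -4.3  0.9]] t 19.25
```

Emit:
step_arm(commands="8.54 0.1 0 0 0; 8.54 0.15 0 0 0;8.54 0.15 0 0 0")

```text
clock: 19.62
tool_pos: [0.5852, 0.0342, -0.0028]
ee_rot: [-3.14, 0.004, 1.374]
wrist_force: [-2.9, -9.7, 0.9]
finger_gap: 0.997
finger_force: 5.2
```

Emit:
step_arm(commands="8.54 -1.2 0 0 0; 8.54 -2.8 0 0 0; 8.54 -2.8 0 -5 0; 0 -2.8 0 -10 0; 0 -2.8 0 -13.5 0; 0 -6 0 -13.5 0; 0 -12 0 -13.5 0; 0 -17.8 0 -13.5 0; 0 -17.8 0 -13.5 0; 0 -17.8 0 -13.5 0")

```text
clock: 20.88
tool_pos: [0.5507, -0.1379, 0.1322]
ee_rot: [-3.141, -0.001, 1.373]
wrist_force: [-0.5, 0.3, -0.2]
finger_gap: 0.002
finger_force: 0.0
```

```bash
python3 -c "
from h import *
where();go(3,-256,.05,np.pi/2)
b=snap('top','t6.png')[150:250,275:405];a=snap('side','s6.png')[140:240,250:380];a=cv2.convertScaleAbs(a,alpha=1.7);b=cv2.convertScaleAbs(b,alpha=1.5)
a=cv2.resize(a,(390,300),interpolation=3);b=cv2.resize(b,(390,300),interpolation=3)
cv2.imwrite('pics/c6.png',np.hstack([a,b])[:,:,::-1])"
```

```text
tray mm [  -1.2 -252.3  132.2] yaw 1.57 F tray [[-0.6  0.2 -0.2]] t 20.88
clock 20.88 move [-0.38  0.42  8.22] spin -0.001 n 1.3187779156768793
```

View pics/c6.png

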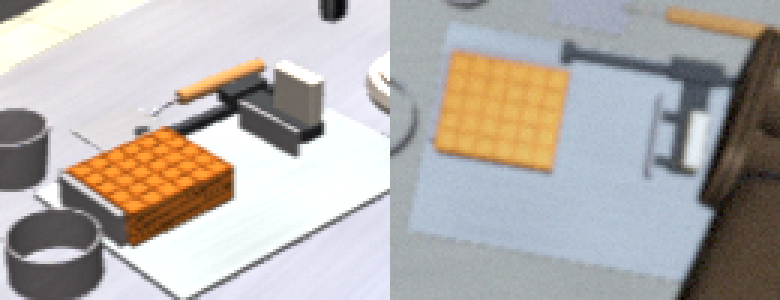

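All four sheets look square and flush on every visible side. The shut fingers hang behind the white handle. Now I lower and push the gate.

Emit:
step_arm(commands="0 -0.3 0.4 3 0; 0 -0.3 0.4 6 0; 0 -0.3 0.4 7.8 0; 0 -0.3 0.4 8.2 0; 0 -0.3 0.4 8.2 0")

```text
clock: 21.6
tool_pos: [0.5548, -0.1412, 0.0508]
ee_rot: [3.141, 0.0, 1.374]
wrist_force: [-0.3, -0.4, -0.0]
finger_gap: 0.0
finger_force: 0.0
```

Emit:
step_arm(commands="0 0.8 0 0 0; 0 1.6 0 0 0; 0 2.3 0 0 0; 0 3 0 0 0; 0 3.7 0 0 0; 0 4.4 0 0 0; 0 5.1 0 0 0; 0 5.8 0 0 0; 0 6.5 0 0 0; 0 7.2 0 0 0")

```text
clock: 22.85
tool_pos: [0.5687, -0.0704, 0.0505]
ee_rot: [3.141, 0.0, 1.374]
wrist_force: [0.9, -3.0, 1.5]
finger_gap: -0.004
finger_force: 1.2
```

```bash
python3 -c "
from h import *
where()
im=cv2.imread('pics/t6.png');h=cv2.cvtColor(im,cv2.COLOR_BGR2HSV)
m=cv2.inRange(h,(8,110,60),(30,255,255));m[:160]=0;m[230:]=0;m[:,:280]=0;m[:,350:]=0
c=max(cv2.findContours(m,0,2)[0],key=cv2.contourArea);r=cv2.minAreaRect(c)
W=wt(ray('top',cv2.boxPoints(r),.046),TR)*1e3;print(W.round(1),W.mean(0))"
```

```text
tray mm [   3.4 -182.6   50.5] yaw 1.571 F tray [[ 1.4 -2.8  1.5]] t 22.85
[[-54.6  61.   46. ]
 [ 54.5  61.6  46. ]
 [ 53.6 -64.9  46. ]
 [-55.4 -64.2  46. ]] [-0.46575382 -1.64614501 46.        ]
```

Emit:
step_arm(commands="0 0.7 0 0 0; 0 1.4 0 0 0; 0 2.1 0 0 0; 0 2.8 0 0 0; 0 3.4 0 0 0; 0 3.9 0 0 0; 0 4.2 0 0 0; 0 4.4 0 0 0; 0 4.5 0 0 0")

```text
clock: 23.98
tool_pos: [0.5771, -0.0266, 0.0502]
ee_rot: [-3.141, -0.0, 1.374]
wrist_force: [0.4, -2.8, 0.6]
finger_gap: -0.002
finger_force: 1.0
```

Emit:
step_arm(commands="0 0.1 0 0 0; 0 0.2 0 0 0; 0 0.2 0 0 0")

```text
clock: 24.35
tool_pos: [0.5775, -0.0246, 0.0502]
ee_rot: [-3.141, -0.0, 1.374]
wrist_force: [-0.2, -1.0, 0.2]
finger_gap: -0.0
finger_force: 0.8
```

Emit:
step_arm(commands="0 0.1 0 0 0; 0 0.2 0 0 0; 0 0.2 0 0 0")

```text
clock: 24.72
tool_pos: [0.5777, -0.0233, 0.0502]
ee_rot: [-3.141, 0.001, 1.374]
wrist_force: [-0.8, -5.0, -0.3]
finger_gap: 0.002
finger_force: 2.5
```

```bash
python3 -c "
from h import *
where()"
```

```text
tray mm [   2.9 -134.7   50.2] yaw 1.571 F tray [[ 0.2 -5.  -0.3]] t 24.73
```

The gate has reached its stop at about −134.7 mm, where I expected −134, and the force is rising. I'll press a little more, then back off and lift.

Emit:
step_arm(commands="0 0.1 0 0 0; 0 0.2 0 0 0; 0 0.2 0 0 0; 0 0.2 0 0 0")

```text
clock: 25.22
tool_pos: [0.5777, -0.0233, 0.0503]
ee_rot: [-3.141, 0.005, 1.375]
wrist_force: [-2.7, -11.9, 1.2]
finger_gap: -0.002
finger_force: 5.8
```

Emit:
step_arm(commands="0 -1 0 0 0; 0 -3.5 0 0 0; 0 -3.5 0 -4 0; 0 -5 0 -9 0; 0 -8 0 -12 0; 0 -8 0 -12 0; 0 -8 0 -12 0; 0 -8 0 -12 0")

```text
clock: 26.22
tool_pos: [0.5616, -0.0979, 0.168]
ee_rot: [-3.138, -0.001, 1.375]
wrist_force: [-0.3, 0.2, -0.9]
finger_gap: 0.001
finger_force: 0.0
```

```bash
python3 -c "
from h import *
where()
s=snap('side','s7.png');im=snap('top','t7.png')[:,:,::-1];h=cv2.cvtColor(im,cv2.COLOR_BGR2HSV)
m=cv2.inRange(h,(8,110,60),(30,255,255));m[:160]=0;m[230:]=0;m[:,:280]=0;m[:,350:]=0
c=max(cv2.findContours(m,0,2)[0],key=cv2.contourArea);r=cv2.minAreaRect(c)
W=wt(ray('top',cv2.boxPoints(r),.046),TR)*1e3;print(W.round(1),W.mean(0))
a=cv2.imread('pics/s6.png')[:,:,::-1];d=cv2.absdiff(a,s).max(2)[185:228,265:300];print('side sheet change',(d>40).sum())"
```

```text
tray mm [   1.7 -210.9  168. ] yaw 1.572 F tray [[-0.3  0.1 -0.9]] t 26.23
[[-54.9  60.9  46. ]
 [ 54.   62.1  46. ]
 [ 53.7 -64.7  46. ]
 [-55.  -64.5  46. ]] [-0.52303977 -1.55807628 46.        ]
side sheet change 0
```

The sheets haven't moved, the gate is at its stop and the arm is clear, so I'm handing in.

```bash
python3 -c "
from h import *
print(ctrl.close_job())"
```

```text
the job is handed in; nothing more can be done
None
```

I tapped all four sheets flush against both fences, slid the gate to its stop, backed the arm clear and handed the job in at about 26 s. I saw no bystander move and the wrist force stayed near 12 N, but `close_job` gave no verdict.

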